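# Hook the brass key out of the bench jig

### The arm

A 7-joint arm with a two-finger parallel gripper is mounted at the origin on the work surface. World frame = base frame: x ahead of the robot, y to its left, z up, the work surface at z = 0. Lengths are in m, angles in rad, forces in N, time in s.
With the tool pointing down it reaches from about 0.425 to 0.925 m from the base axis. Payload 6.8 kg.
Tool frame: the origin (TCP) lies on the front face of the gripper's body, between the roots of the fingers; the fingertips stand 73 mm ahead of it and the grasp point (between the pads) lies 54 mm ahead of it; z points along the fingers, y is the line along which they close (so a half turn about z gives the same grasp; the last joint's range is limited). The gripper opens to 85 mm and grips with 20 to 120 N. Pads are 22 mm wide; open, the fingers measure 114 mm over their backs; the gripper's body (76 mm by 85 mm) begins 54 mm behind the grasp point. The pads swing forward as they close: fully open they stand 13 mm farther back than shut.
Start: joints at [1.178, 0.477, 0.022, 1.555, -0.011, 1.109, -0.083], TCP at [0.19, -0.648, 0.304] pointing down, gripper open.
Joint ranges: [-2.96, 2.96], [-0.34, 2.1], [-1.41, 1.46], [0.24, 2.44], [-1.37, 4.51], [0.17, 1.92], [-2.96, 2.96]. Speed limits (rad/s): [2.39, 2.39, 3.14, 3.14, 3.14, 3.14, 3.14].

### API

Orientations are given as a unit quaternion [w, x, y, z].
In Python, from station import bot, optics gives the robot as it stands.
- The arm moves only by the tool drive_tool, never from a script. Its argument "deltas" is a list of rows, each an object with "gripper": the closure in counts, from 0 (fully open) to 255 (shut); "offset": the shift along the tool's x, y, z in units of 1000 mm (1.0 is 1000 mm), a list of three; "angular": the turn, a rotation vector about the tool's x, y, z in units of 45 degrees (1.0 is 45 degrees), a list of three. In form: [{"gripper": gripper, "offset": [dx, dy, dz], "angular": [rx, ry, rz]}, ...]. A call has 1 to 5 rows; each row is the pose to reach, as a shift and turn from the pose commanded when the call began, along the tool's axes at that moment; what a row does not reach only later rows make up. A row lasts 1/10 s, in which the tool goes at most 50 mm and 8.59 degrees, less where a joint would pass 70% of its speed; a pose out of reach is approached as far as the arm can. A call with a number of a shift or a turn outside -1 to 1 is refused whole. A call with a gripper value outside its range is refused whole. The fingers move at their own pace and stop on an object; "grip_force" is the grip in N (left out, the last holds). Time passes only in rows, so rows that repeat a pose let the fingers close. It gives the time, the measured TCP pose, the force, the opening and the grip force at its end, in the units of the state.
- bot.get_obs(): the state, without advancing time (a new reading comes with each control period).
- optics.read_camera(name): name is "scene" or "side" or "wrist"; returns the picture (384x512x3 uint8, blue, green, red); there is no depth.
- optics.camera_model(name): a dict with "fx", "fy", "cx", "cy" (pixels), "cam_to_world" (4x4, takes a point from camera to world coordinates). Camera axes: x right, y up, looking along -z (the intrinsics and any distortion apply to the point x, -y, -z); pixel columns grow to the right and rows downward; lengths in m; the calibration is good to about 2 mm. A picture is of the moment at which its call begins: read the wrist's pose just before it. camera_model takes no time and is no camera call; for the wrist camera it gives the pose at the moment of the call.
- bot.hand_in(): hands the job in; it is judged then, once.
The state is a dict: "t": time; "q": joint angles; "joint_vel": joint speeds; "joint_torque": joint torques, N m; "eef_pos": TCP position; "tool_rot": TCP orientation; "contact_force": force on the tool from outside, world axes, zero at the start; "torque": the same for the moment, N m; "gripper_width": opening from 0.0 (shut) to 1.0 (fully open); "grasp_force": force on a finger pad.
Only numpy, scipy, OpenCV 4.12 (cv2) and the standard library are available. Lean on these libraries where they do the work, as an engineer would, in place of code of your own. Each camera call takes 0.05 s, during which the arm holds its last target. There are 200 camera calls.

### The job

The brass key is trapped down in its narrow slot of the aluminium jig. Take the orange-handled hooked pick, reach its hook down into the slot behind the brass key and drag the key right out of the slot, leaving it lying flat on the bench in front of the jig, then stand the pick on its handle on the open bench again. Do not touch the brass key with the gripper, and leave the steel key where it is.

Things in the scene. Friction and masses are not known exactly. Their poses are not given: they have to be found in the camera images.
- pick: Loose hooked pick, 0.14 kg, standing on its orange handle: a block 80 long (x), 24 wide, 36 mm high. Origin: centre of the handle's underside; z up, x towards the hook. Its 5 mm steel shank leaves the +x end, rises to z = 50 mm, runs forward and at x = 140 mm bends straight down; the tip ends at z = 2.5 mm. Grip across the 24 mm. (The blue-handled straight pick has no hook.)
- brass_key: Loose yellow brass bar 40 long (x), 16 wide, 18 mm high, about 0.1 kg, lying on the bench in one slot of the jig, along it, its near end 4 to 20 mm inside the mouth. It slides freely; at least 30 mm of empty slot lies behind it. Origin: centre of its underside; axes parallel to the jig's.
- steel_key: Loose dark steel bar of the same size, lying the same way in the jig's other slot. It stays there. Origin: centre of its underside.
- jig: Fixed aluminium block 100 (x) by 96 (y) by 34 mm high, low flanges out to y = +-63 mm. Origin: centre of its underside; z up, x from the mouths to the closed ends, away from the robot. Two slots along x at y = +24 and -24 mm, 20 mm wide, open above, mouths at x = -50 mm, closed at x = +40 mm; their floor is the level bench top (z = 0). Which key is in which varies.

How it is judged:
On the way, in this order (a step that is already met when the one before it is completed fails the run):
1. the pick's hook is down in the slot behind the brass key (x of brass_key in the frame of pick between 0.07 and 0.124 m and y of brass_key in the frame of pick between -0.02 and 0.02 m and x of brass_key in the frame of jig above -0.07 m and height (world z) of pick below 0.016 m), for 0.1 s.
2. the brass key has been dragged wholly out of the slot (x of brass_key in the frame of jig below -0.07 m), for 0.1 s.
At the end, for the whole second after the job is handed in: Brass key flat (10 degrees) and still on the bench, its centre 20 to 170 mm in front of the mouths, within 100 mm of the jig's middle line; pick standing still on its handle on the bench (within 5 mm, 10 degrees); steel key within 12 mm of its start (x of brass_key in the frame of jig between -0.22 and -0.07 m and y of brass_key in the frame of jig between -0.1 and 0.1 m and height (world z) of each of brass_key, pick below 0.005 m and angle between each of brass_key, pick's own z axis and vertical below 0.17 rad and linear speed of each of brass_key, pick below 0.02 m/s and distance of steel_key from where it was at the start of the episode below 0.012 m); the robot touches nothing.
It fails at once if the gripper or arm touches the brass key (contact force between any of the fingers, the arm and brass_key above 0.5 N).
It fails at once if the steel key is moved more than 12 mm (distance of steel_key from where it was at the start of the episode above 0.012 m).
It also fails if it takes over 48 s, if anything falls off the work surface, if the arm or the gripper's body presses on something with over 40 N, if the wrist force passes 120 N, or if a joint passes its speed limit or range.

## Working session

There is one attempt and no reset: what is moved stays moved. The work goes in short steps, Python scripts to look and compute and a tool call to move; the robot and the scene stay as the last step left them, time stands still between calls to the robot, and variables do not carry over. Pictures are saved under pics/ and viewed, at most 10 in all, crops included, and the job is handed in when it is done.

Besides the shell and the picture viewer there is one more tool, called after "Call:" as name(argument=value, ...), one argument or row to a line, values as JSON. drive_tool: Moves the arm, as the interface text tells. Its arguments: {"type":"object","properties":{"deltas":{"type":"array"},"grip_force":{"type":"number"}},"required":["deltas"]}

```bash
mkdir -p pics; ls; python3 - <<'E'
from station import bot, optics
import cv2,numpy as np
o=bot.get_obs();print(o)
for n in("scene","side"):
    im=optics.read_camera(n);cv2.imwrite(f"pics/{n}0.png",im);m=optics.camera_model(n);print(n,m)
a=cv2.imread("pics/scene0.png");b=cv2.imread("pics/side0.png")
E
```

```text
pics
{'t': 0.0, 'q': array([ 1.17789579,  0.47788354,  0.02234353,  1.5564711 , -0.01148771,
        1.10930284, -0.08312474]), 'joint_vel': array([ 5.84163583e-04,  1.48352570e-03, -4.78748175e-04, -1.01202022e-03,
       -9.02539826e-04,  7.82160747e-05,  1.61385904e-04]), 'joint_torque': array([-8.97264945e-04, -5.96456265e+01,  1.60772033e+00, -2.81201577e+01,
        1.25164585e-02,  9.48095578e-03, -4.98522738e-06]), 'eef_pos': array([ 0.1895099 , -0.64736283,  0.30286143]), 'tool_rot': array([-9.43828470e-04,  9.89877827e-01,  1.41918816e-01, -2.16099392e-04]), 'contact_force': array([-0.94013807,  0.22722499, -0.01615417]), 'torque': array([ 0.00848773, -0.00972163,  0.04476927]), 'grasp_force': 0.0, 'gripper_width': 0.9990891808532345}
scene {'fx': 383.0505388245438, 'fy': 383.0505388245438, 'cx': 256.0508386685925, 'cy': 195.15074612104766, 'cam_to_world': array([[-0.58661933, -0.54101845,  0.60264152,  0.94481891],
       [ 0.80963999, -0.37432163,  0.45206902,  0.25715778],
       [-0.01899593,  0.7531151 ,  0.65761448,  0.48906508],
       [ 0.        ,  0.        ,  0.        ,  1.        ]])}
side {'fx': 401.1959382754417, 'fy': 401.1959382754417, 'cx': 255.01167363675196, 'cy': 195.3484937529065, 'cam_to_world': array([[ 0.98389921,  0.11379368, -0.13781635,  0.44127808],
       [-0.17859544,  0.6552652 , -0.7339831 , -0.5954407 ],
       [ 0.00678362,  0.74677876,  0.66503794,  0.5282268 ],
       [ 0.        ,  0.        ,  0.        ,  1.        ]])}
```

View pics/scene0.png

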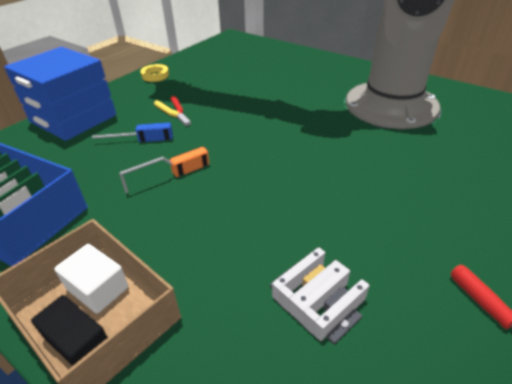

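View pics/side0.png

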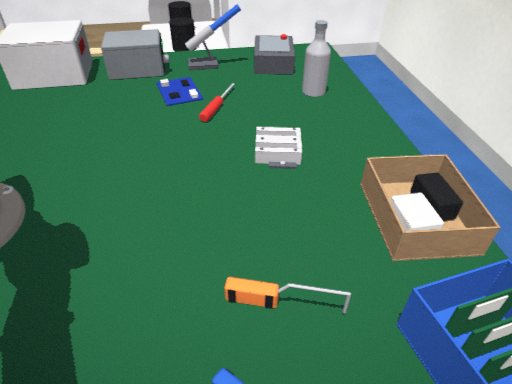

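The scene view shows the pick's handle at (190,162) with its hook at (125,188), and the jig at (320,292) with brass in its left slot (315,272). In the side view the handle is at (252,293), the hook at (347,310) and the jig at (278,147). I'll enlarge these regions.

```bash
python3 - <<'E'
import cv2,numpy as np
a=cv2.imread("pics/scene0.png");b=cv2.imread("pics/side0.png")
def c(im,x,y,w,h): return cv2.resize(im[y:y+h,x:x+w],(400,300),interpolation=cv2.INTER_CUBIC)
# scale 4 -> 100x75 ; 
t=np.hstack([c(a,268,240,120,90)if 0 else cv2.resize(a[240:350,260:380],(400,300),interpolation=2),c(b,240,115,80,60)])
u=np.hstack([c(a,115,135,100,75),c(b,215,260,140,105) if 0 else cv2.resize(b[250:350,220:353],(400,300),interpolation=2)])
cv2.imwrite("pics/crops.png",np.vstack([t,u]))
E
```

```text
(no output)
```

View pics/crops.png

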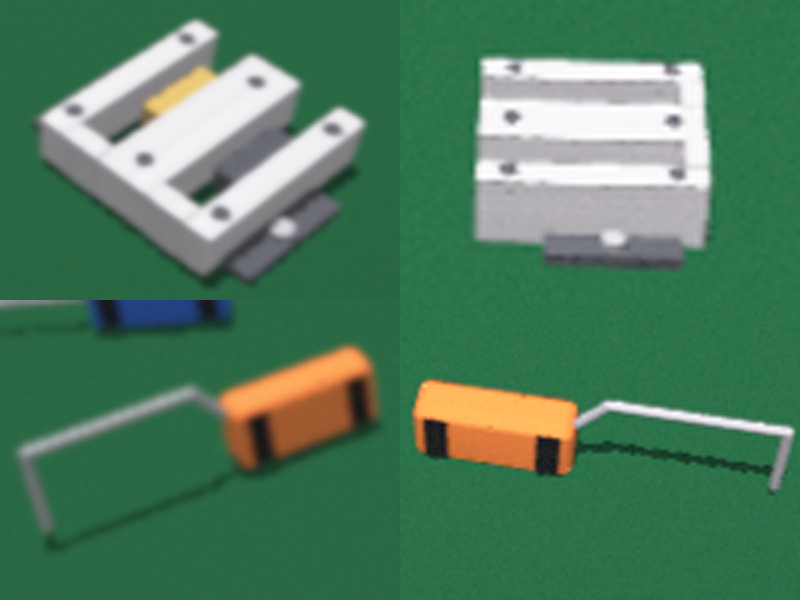

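```bash
cat > geo.py <<'E'
import numpy as np
from station import bot, optics
from scipy.optimize import least_squares
def proj(m,P):
    T=np.linalg.inv(m["cam_to_world"]);p=T[:3,:3]@P+T[:3,3]
    return np.array([m["cx"]+m["fx"]*p[0]/-p[2], m["cy"]-m["fy"]*p[1]/-p[2]])
def ray(m,u,v,z):
    d=m["cam_to_world"][:3,:3]@np.array([(u-m["cx"])/m["fx"],-(v-m["cy"])/m["fy"],-1]);c=m["cam_to_world"][:3,3]
    return c+d*(z-c[2])/d[2]
def fit(obs,x0):
    def W(x,L): 
        c,s=np.cos(x[2]),np.sin(x[2]); return np.array([x[0]+c*L[0]-s*L[1],x[1]+s*L[0]+c*L[1],L[2]])
    f=lambda x:np.concatenate([proj(m,W(x,np.array(L)/1e3))-uv for m,L,uv in obs])
    r=least_squares(f,x0,loss="soft_l1");return r.x,f(r.x).reshape(-1,2).round(1)
E
python3 - <<'E'
from geo import *
S=optics.camera_model("scene");D=optics.camera_model("side")
jig=[(D,(-50,48,34),(336.4,127)),(D,(50,48,34),(380.6,128)),(D,(50,-48,34),(382,152)),(D,(-50,-48,34),(335.4,150.6)),
(S,(50,-48,34),(272,284.7)),(S,(50,48,34),(322.1,328)),(S,(-50,-48,34),(319.1,247.3)),(S,(-50,48,34),(368.9,285.8))]
x,r=fit(jig,[.55,0,0]);print(x,np.degrees(x[2]),r.tolist())
b=ray(S,303.5,277.8,.018);d=b[:2]-x[:2];c,s=np.cos(x[2]),np.sin(x[2]);print("brass inner end in jig",c*d[0]+s*d[1],-s*d[0]+c*d[1])
pk=[(S,(140,0,2.5),(126.75,193)),(S,(140,0,50),(120.5,173.25)),(D,(140,0,50),(350,294)),(D,(140,0,2.5),(345,313.3)),
(D,(-40,12,36),(229.3,277.3)),(D,(40,12,36),(278.3,284.3)),(D,(-40,-12,0),(225,301.7)),(D,(40,-12,0),(277.7,307.7)),(S,(40,12,0),(176.25,177.5)),(S,(-40,12,0),(209.5,165.5))]
x,r=fit(pk,[.45,-.4,0]);print(x,np.degrees(x[2]),r.tolist())
E
```

```text
[ 0.63412148  0.131499   -0.21291225] -12.198973386908197 [[-77.8, -2.1], [-78.6, -2.0], [-77.6, -1.8], [-78.0, -1.6], [-2.0, -0.4], [-0.6, 2.1], [-2.3, 0.6], [-0.6, 0.1]]
brass inner end in jig -0.0027697392943652113 -0.03084445270040797
[ 0.50390022 -0.24711661 -0.3502817 ] -20.06966330906016 [[-0.6, -1.8], [-0.4, -1.1], [0.2, -0.5], [-0.0, -1.1], [-1.7, -2.7], [2.0, -2.0], [0.1, 0.1], [-0.6, 2.1], [-0.9, -0.4], [-0.1, -1.8]]
```

```bash
cat >> geo.py <<'E'
from scipy.spatial.transform import Rotation as R
def plan(p,yaw):
    """delta to TCP p, pointing down, tool x at world yaw"""
    o=bot.get_obs();q=o["tool_rot"];A=R.from_quat([q[1],q[2],q[3],q[0]])
    B=R.from_matrix([[np.cos(yaw),np.sin(yaw),0],[np.sin(yaw),-np.cos(yaw),0],[0,0,-1]])
    print("t",o["t"],"pos",o["eef_pos"].round(4),"F",o["contact_force"].round(1),"w",round(o["gripper_width"],3),"offset",(A.inv().apply(np.array(p)-o["eef_pos"])).round(4).tolist(),"angular",((A.inv()*B).as_rotvec()/(np.pi/4)).round(4).tolist())
E
python3 - <<'E'
from geo import *
S=optics.camera_model("scene");D=optics.camera_model("side")
jig=[(D,(-50,48,34),(256.4,127)),(D,(50,48,34),(300.6,128)),(D,(50,-48,34),(302,152)),(D,(-50,-48,34),(255.4,150.6)),
(S,(50,-48,34),(272,284.7)),(S,(50,48,34),(322.1,328)),(S,(-50,-48,34),(319.1,247.3)),(S,(-50,48,34),(368.9,285.8))]
x,r=fit(jig,[.55,0,0]);print(x,np.degrees(x[2]),r.tolist())
b=ray(S,303.5,277.8,.018);d=b[:2]-x[:2];c,s=np.cos(x[2]),np.sin(x[2]);print("brass inner end in jig",c*d[0]+s*d[1],-s*d[0]+c*d[1])
plan([.504,-.247,.22],-.350)
E
```

```text
[ 0.6306732   0.13169461 -0.22744792] -13.031806078980209 [[1.0, -2.1], [0.2, -1.8], [0.5, -1.5], [0.0, -1.7], [-0.5, -2.6], [0.1, 0.1], [-0.5, -0.6], [0.7, -0.9]]
brass inner end in jig 0.0010824665027410162 -0.03029447297307343
t 0.1 pos [ 0.1895 -0.6474  0.303 ] F [-0.1  0.1 -0.4] w 0.998 offset [0.4143, -0.2958, 0.0835] angular [-0.002, 0.0008, 0.8083]
```

Call:
drive_tool(
  deltas=[
    {"gripper": 0, "offset": [0.414, -0.296, 0.083], "angular": [0, 0, 0.808]},
    {"gripper": 0, "offset": [0.414, -0.296, 0.083], "angular": [0, 0, 0.808]},
    {"gripper": 0, "offset": [0.414, -0.296, 0.083], "angular": [0, 0, 0.808]},
    {"gripper": 0, "offset": [0.414, -0.296, 0.083], "angular": [0, 0, 0.808]},
    {"gripper": 0, "offset": [0.414, -0.296, 0.083], "angular": [0, 0, 0.808]},
  ],
  grip_force=60,
)

```text
t: 0.6
eef_pos: [0.3418, -0.4532, 0.2634]
tool_rot: [-0.0, 0.984, -0.176, -0.0]
contact_force: [1.2, -0.6, -0.0]
gripper_width: 1.0
grasp_force: 0.0
```

```bash
python3 -c "
from geo import *
plan([.504,-.247,.22],-.350)"
```

```text
t 0.6 pos [ 0.3418 -0.4532  0.2634] F [ 1.2 -0.6 -0. ] w 1.0 offset [0.0805, -0.2497, 0.0434] angular [-0.0001, 0.0005, -0.0061]
```

Call:
drive_tool(
  deltas=[
    {"gripper": 0, "offset": [0.08, -0.25, 0.043], "angular": [0, 0, 0]},
    {"gripper": 0, "offset": [0.08, -0.25, 0.043], "angular": [0, 0, 0]},
    {"gripper": 0, "offset": [0.08, -0.25, 0.043], "angular": [0, 0, 0]},
    {"gripper": 0, "offset": [0.08, -0.25, 0.043], "angular": [0, 0, 0]},
    {"gripper": 0, "offset": [0.08, -0.25, 0.043], "angular": [0, 0, 0]},
  ],
)

```text
t: 1.1
eef_pos: [0.493, -0.2582, 0.2231]
tool_rot: [0.0, 0.985, -0.174, -0.0]
contact_force: [0.9, -0.2, 0.0]
gripper_width: 1.003
grasp_force: 0.0
```

Call:
drive_tool(
  deltas=[
    {"gripper": 0, "offset": [0, 0, 0], "angular": [0, 0, 0]},
    {"gripper": 0, "offset": [0, 0, 0], "angular": [0, 0, 0]},
  ],
)

```text
t: 1.3
eef_pos: [0.4928, -0.2584, 0.2229]
tool_rot: [-0.0, 0.985, -0.172, -0.001]
contact_force: [-1.7, -0.7, 0.6]
gripper_width: 1.006
grasp_force: 0.0
```

```bash
python3 -c "
from geo import *
import cv2
plan([.504,-.247,.22],-.350)
m=optics.camera_model('wrist');cv2.imwrite('pics/w1.png',optics.read_camera('wrist'))
c,s=np.cos(-.350),np.sin(-.350)
for L in [(-40,12,36),(-40,-12,36),(40,12,36),(40,-12,36),(140,0,50)]:
    x,y,z=np.array(L)/1e3; print(L,proj(m,np.array([.504+c*x-s*y,-.247+s*x+c*y,z])).round(0))
"
```

```text
t 1.3 pos [ 0.4928 -0.2584  0.2229] F [-1.7 -0.7  0.6] w 1.006 offset [0.0067, -0.0145, 0.0029] angular [-0.0004, 0.0015, 0.0047]
(-40, 12, 36) [225. 220.]
(-40, -12, 36) [252. 221.]
(40, 12, 36) [222. 129.]
(40, -12, 36) [252. 129.]
(140, 0, 50) [234. -21.]
```

View pics/w1.png

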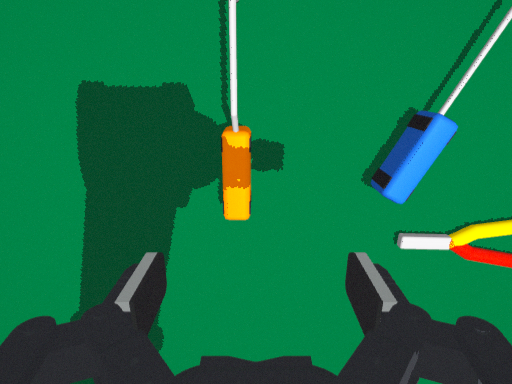

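The handle shows at (222–251, 127–219), matching the predicted corners to about 1 mm, so I'm going down to grip it.

```bash
python3 -c "
from geo import *
plan([.515,-.250,.079],-.350)"
```

```text
t 1.35 pos [ 0.4919 -0.2601  0.2232] F [-0.9 -0.2  0.5] w 1.001 offset [0.0184, -0.0174, 0.1441] angular [0.0006, 0.0012, 0.0009]
```

Call:
drive_tool(
  deltas=[
    {"gripper": 0, "offset": [0.018, -0.016, 0.04], "angular": [0, 0, 0]},
    {"gripper": 0, "offset": [0.018, -0.016, 0.08], "angular": [0, 0, 0]},
    {"gripper": 0, "offset": [0.018, -0.016, 0.12], "angular": [0, 0, 0]},
    {"gripper": 0, "offset": [0.018, -0.016, 0.144], "angular": [0, 0, 0]},
    {"gripper": 0, "offset": [0.018, -0.016, 0.144], "angular": [0, 0, 0]},
  ],
)

```text
t: 1.85
eef_pos: [0.5114, -0.2521, 0.0764]
tool_rot: [-0.0, 0.984, -0.175, -0.003]
contact_force: [-1.4, 0.2, 0.1]
gripper_width: 1.003
grasp_force: 0.0
```

Call:
drive_tool(
  deltas=[
    {"gripper": 255, "offset": [0, 0, 0], "angular": [0, 0, 0]},
    {"gripper": 255, "offset": [0, 0, 0], "angular": [0, 0, 0]},
    {"gripper": 255, "offset": [0, 0, 0], "angular": [0, 0, 0]},
    {"gripper": 255, "offset": [0, 0, 0], "angular": [0, 0, 0]},
    {"gripper": 255, "offset": [0, 0, 0], "angular": [0, 0, 0]},
  ],
  grip_force=70,
)

```text
t: 2.35
eef_pos: [0.5155, -0.2514, 0.0809]
tool_rot: [0.0, 0.985, -0.174, 0.001]
contact_force: [-1.3, 0.3, 6.2]
gripper_width: 0.269
grasp_force: 69.6
```

Call:
drive_tool(
  deltas=[
    {"gripper": 255, "offset": [0, 0, 0], "angular": [0, 0, 0]},
    {"gripper": 255, "offset": [0, 0, 0], "angular": [0, 0, 0]},
    {"gripper": 255, "offset": [0, 0, 0], "angular": [0, 0, 0]},
    {"gripper": 255, "offset": [0, 0, 0], "angular": [0, 0, 0]},
  ],
)

```text
t: 2.75
eef_pos: [0.5155, -0.2514, 0.0809]
tool_rot: [0.0, 0.985, -0.174, 0.001]
contact_force: [-1.6, -0.1, 7.6]
gripper_width: 0.269
grasp_force: 69.6
```

```bash
cat >> geo.py <<'E'
J=np.array([.6307,.1317,-.2274])
def jw(x,y):
    c,s=np.cos(J[2]),np.sin(J[2]);return [J[0]+c*x-s*y,J[1]+s*x+c*y]
E
python3 -c "
from geo import *
p=jw(-.111,-.024);print(p)
plan(p+[.18],J[2])"
```

```text
[np.float64(0.5171469158584692), np.float64(0.13334227949704525)]
t 2.75 pos [ 0.5155 -0.2514  0.0809] F [-1.6 -0.1  7.6] w 0.269 offset [-0.1301, -0.362, -0.0994] angular [0.0002, -0.0029, -0.1559]
```

Call:
drive_tool(
  deltas=[
    {"gripper": 255, "offset": [0, 0, -0.03], "angular": [0, 0, 0]},
    {"gripper": 255, "offset": [0, 0, -0.06], "angular": [0, 0, 0]},
    {"gripper": 255, "offset": [0, 0, -0.1], "angular": [0, 0, 0]},
    {"gripper": 255, "offset": [0, 0, -0.1], "angular": [0, 0, 0]},
  ],
)

```text
t: 3.15
eef_pos: [0.5174, -0.2523, 0.185]
tool_rot: [0.001, 0.985, -0.174, 0.005]
contact_force: [0.9, -0.2, -0.8]
gripper_width: 0.268
grasp_force: 68.9
```

```bash
python3 -c "
from geo import *
plan(jw(-.111,-.024)+[.18],J[2])"
```

```text
t 3.15 pos [ 0.5174 -0.2523  0.185 ] F [ 0.9 -0.2 -0.8] w 0.268 offset [-0.1325, -0.3621, 0.0036] angular [0.001, -0.0124, -0.1561]
```

Call:
drive_tool(
  deltas=[
    {"gripper": 255, "offset": [-0.016, -0.043, 0], "angular": [0, 0, -0.03]},
    {"gripper": 255, "offset": [-0.032, -0.087, 0], "angular": [0, 0, -0.06]},
    {"gripper": 255, "offset": [-0.048, -0.13, 0], "angular": [0, 0, -0.1]},
    {"gripper": 255, "offset": [-0.064, -0.174, 0], "angular": [0, 0, -0.13]},
    {"gripper": 255, "offset": [-0.08, -0.217, 0], "angular": [0, 0, -0.156]},
  ],
)

```text
t: 3.65
eef_pos: [0.5133, -0.0179, 0.1793]
tool_rot: [-0.0, 0.994, -0.113, -0.0]
contact_force: [1.3, 0.5, -1.6]
gripper_width: 0.264
grasp_force: 69.0
```

```bash
python3 -c "
from geo import *
plan(jw(-.111,-.024)+[.18],J[2])"
```

```text
t 3.65 pos [ 0.5133 -0.0179  0.1793] F [ 1.3  0.5 -1.6] w 0.264 offset [-0.0302, -0.1483, -0.0007] angular [-0.0, 0.0002, 0.0013]
```

Call:
drive_tool(
  deltas=[
    {"gripper": 255, "offset": [-0.01, -0.045, 0], "angular": [0, 0, 0]},
    {"gripper": 255, "offset": [-0.02, -0.09, 0], "angular": [0, 0, 0]},
    {"gripper": 255, "offset": [-0.03, -0.13, 0], "angular": [0, 0, 0]},
    {"gripper": 255, "offset": [-0.03, -0.148, 0], "angular": [0, 0, 0]},
    {"gripper": 255, "offset": [-0.03, -0.148, 0], "angular": [0, 0, 0]},
  ],
)

```text
t: 4.15
eef_pos: [0.5178, 0.1352, 0.1794]
tool_rot: [-0.001, 0.994, -0.11, 0.0]
contact_force: [-0.1, -0.7, -1.6]
gripper_width: 0.265
grasp_force: 69.0
```

Call:
drive_tool(
  deltas=[
    {"gripper": 255, "offset": [0, 0, 0], "angular": [0, 0, 0]},
    {"gripper": 255, "offset": [0, 0, 0], "angular": [0, 0, 0]},
  ],
)

```text
t: 4.35
eef_pos: [0.5178, 0.1293, 0.1791]
tool_rot: [0.001, 0.993, -0.114, -0.0]
contact_force: [-0.2, -0.9, -2.1]
gripper_width: 0.268
grasp_force: 69.0
```

```bash
python3 -c "
from geo import *
import cv2
plan(jw(-.111,-.024)+[.18],J[2])
m=optics.camera_model('wrist');w=optics.read_camera('wrist');s=optics.read_camera('scene');S=optics.camera_model('scene')
for n,c in(('w',m),('s',S)):
  for x,y,z in [(-.05,-.048,.034),(-.05,.048,.034),(.05,-.048,.034),(.05,.048,.034),(.0,-.032,.018)]: print(n,(x,y),proj(c,np.array(jw(x,y)+[z])).round(1))
cv2.imwrite('pics/w2.png',np.hstack([cv2.resize(w,(400,300)),cv2.resize(s[200:350,240:440],(400,300),interpolation=2)]))
cv2.imwrite('pics/wraw2.png',w);cv2.imwrite('pics/sraw2.png',s)
"
```

```text
t 4.35 pos [0.5178 0.1293 0.1791] F [-0.2 -0.9 -2.1] w 0.268 offset [-0.0015, -0.0038, -0.0009] angular [0.0017, 0.0006, -0.0026]
w (-0.05, -0.048) [285.2 118.9]
w (-0.05, 0.048) [140.4 119.2]
w (0.05, -0.048) [290.4 -62.7]
w (0.05, 0.048) [119.1 -62.5]
w (0.0, -0.032) [261.  39.]
s (-0.05, -0.048) [318.6 246.7]
s (-0.05, 0.048) [369.5 285. ]
s (0.05, -0.048) [271.5 282.1]
s (0.05, 0.048) [322.2 328.2]
s (0.0, -0.032) [303.2 276.7]
```

View pics/w2.png

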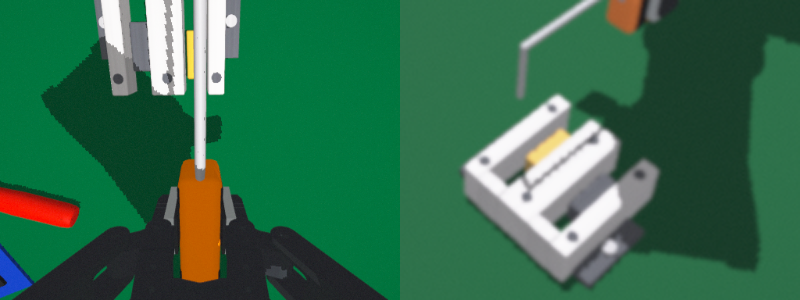

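```bash
python3 -c "
from geo import *
o=bot.get_obs();print(o['eef_pos'])
S=optics.camera_model('scene');m=optics.camera_model('wrist')
def tj(p):
  d=np.array(p[:2])-J[:2];c,s=np.cos(J[2]),np.sin(J[2]);return (c*d[0]+s*d[1]).round(4),(-s*d[0]+c*d[1]).round(4)
print('tip',tj(ray(S,300,248.5,.1006)),'bend',tj(ray(S,300.5,222.5,.148)),'tcp',tj(o['eef_pos']))
for v in (0,60,120,200): 
  u=201*1.28+(v-100)*-.0; print(v,tj(ray(m,257 if v<200 else 256.5,v,.148)))
# slot centre line at z=.034, brass left edge
for u in (123,131,239.5,248,260,288): print('u',u,tj(ray(m,u,100,.034)),tj(ray(m,u,70,.018)))
print(tj(ray(S,240+527/4*1 if 0 else 240+(527-400)/2,200+157/2,.018)))
"
python3 - <<'E'
import cv2
w=cv2.imread('pics/wraw2.png');cv2.imwrite('pics/w2c.png',cv2.resize(w[0:140,110:320],(800,533),interpolation=2))
E
```

```text
[0.51796323 0.12940309 0.17935704]
tip (np.float64(0.0186), np.float64(-0.027)) bend (np.float64(0.0191), np.float64(-0.0294)) tcp (np.float64(-0.1093), np.float64(-0.0277))
0 (np.float64(-0.0046), np.float64(-0.0285))
60 (np.float64(-0.0201), np.float64(-0.0285))
120 (np.float64(-0.0374), np.float64(-0.0285))
200 (np.float64(-0.064), np.float64(-0.0283))
u 123 (np.float64(-0.0375), np.float64(0.0581)) (np.float64(-0.0188), np.float64(0.0618))
u 131 (np.float64(-0.0376), np.float64(0.0529)) (np.float64(-0.0188), np.float64(0.0564))
u 239.5 (np.float64(-0.0377), np.float64(-0.0177)) (np.float64(-0.0189), np.float64(-0.0173))
u 248 (np.float64(-0.0377), np.float64(-0.0232)) (np.float64(-0.0189), np.float64(-0.0231))
u 260 (np.float64(-0.0377), np.float64(-0.0311)) (np.float64(-0.0189), np.float64(-0.0312))
u 288 (np.float64(-0.0377), np.float64(-0.0493)) (np.float64(-0.019), np.float64(-0.0503))
(np.float64(0.002), np.float64(-0.0294))
```

View pics/w2c.png

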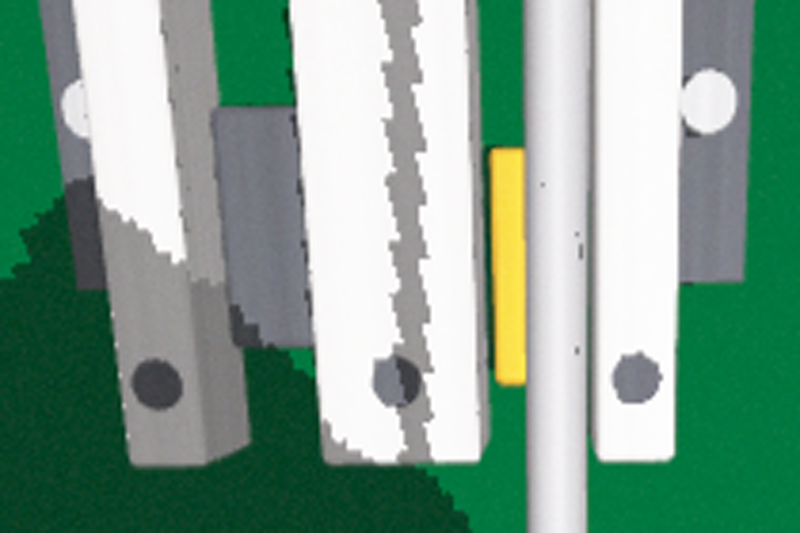

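The brass key's inner end is at about jig x +1.5 mm, and the hook is at x ≈ 19 mm. The shank sits about 3 mm off the slot centre, so I'm correcting that and lowering the pick.

Call:
drive_tool(
  deltas=[
    {"gripper": 255, "offset": [-0.001, -0.0033, 0], "angular": [0, 0, 0]},
    {"gripper": 255, "offset": [-0.001, -0.0033, 0.02], "angular": [0, 0, 0]},
    {"gripper": 255, "offset": [-0.001, -0.0033, 0.04], "angular": [0, 0, 0]},
    {"gripper": 255, "offset": [-0.001, -0.0033, 0.055], "angular": [0, 0, 0]},
    {"gripper": 255, "offset": [-0.001, -0.0033, 0.055], "angular": [0, 0, 0]},
  ],
)

```text
t: 4.95
eef_pos: [0.5166, 0.1339, 0.1227]
tool_rot: [0.001, 0.994, -0.114, -0.002]
contact_force: [-0.4, -0.4, -0.9]
gripper_width: 0.27
grasp_force: 69.0
```

```bash
python3 -c "
from geo import *
plan(jw(-.1105,-.0245)+[.083],J[2])"
```

```text
t 4.95 pos [0.5166 0.1339 0.1227] F [-0.4 -0.4 -0.9] w 0.27 offset [0.0013, 0.0008, 0.0397] angular [0.0026, 0.0041, -0.0006]
```

Call:
drive_tool(
  deltas=[
    {"gripper": 255, "offset": [0.001, 0, 0.012], "angular": [0, 0, 0]},
    {"gripper": 255, "offset": [0.001, 0, 0.024], "angular": [0, 0, 0]},
    {"gripper": 255, "offset": [0.001, 0, 0.034], "angular": [0, 0, 0]},
    {"gripper": 255, "offset": [0.001, 0, 0.038], "angular": [0, 0, 0]},
    {"gripper": 255, "offset": [0.001, 0, 0.038], "angular": [0, 0, 0]},
  ],
)

```text
t: 5.45
eef_pos: [0.5183, 0.1343, 0.0857]
tool_rot: [0.0, 0.994, -0.113, -0.001]
contact_force: [0.2, 0.5, -1.3]
gripper_width: 0.267
grasp_force: 69.0
```

```bash
python3 -c "
from geo import *
import cv2
plan(jw(-.1105,-.0245)+[.083],J[2])
w=optics.read_camera('wrist');s=optics.read_camera('scene')
cv2.imwrite('pics/w3.png',np.hstack([cv2.resize(w[0:300],(400,234)),cv2.resize(s[210:327,240:440],(400,234),interpolation=2)]))
"
```

```text
t 5.45 pos [0.5183 0.1343 0.0857] F [ 0.2  0.5 -1.3] w 0.267 offset [-0.0004, 0.0017, 0.0027] angular [0.0009, 0.0015, 0.0003]
```

View pics/w3.png

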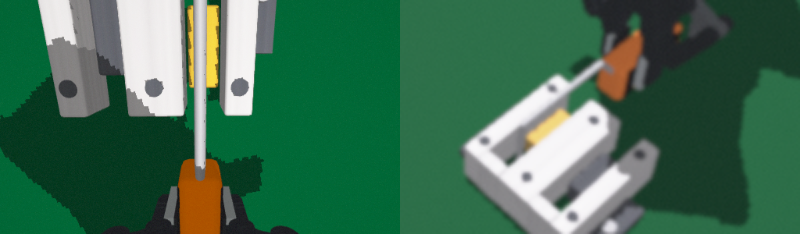

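The shank lies centred over the slot with the hook down behind the brass key and no contact force. I'm starting the drag.

Call:
drive_tool(
  deltas=[
    {"gripper": 255, "offset": [-0.006, 0.0005, 0.001], "angular": [0, 0, 0]},
    {"gripper": 255, "offset": [-0.012, 0.0005, 0.001], "angular": [0, 0, 0]},
    {"gripper": 255, "offset": [-0.018, 0.0005, 0.001], "angular": [0, 0, 0]},
    {"gripper": 255, "offset": [-0.024, 0.0005, 0.001], "angular": [0, 0, 0]},
    {"gripper": 255, "offset": [-0.03, 0.0005, 0.001], "angular": [0, 0, 0]},
  ],
)

```text
t: 6.05
eef_pos: [0.4889, 0.1408, 0.0857]
tool_rot: [-0.0, 0.994, -0.113, 0.0]
contact_force: [0.0, -0.2, -1.4]
gripper_width: 0.268
grasp_force: 69.0
```

Call:
drive_tool(
  deltas=[
    {"gripper": 255, "offset": [-0.007, 0, 0], "angular": [0, 0, 0]},
    {"gripper": 255, "offset": [-0.014, 0, 0], "angular": [0, 0, 0]},
    {"gripper": 255, "offset": [-0.021, 0, 0], "angular": [0, 0, 0]},
    {"gripper": 255, "offset": [-0.028, 0, 0], "angular": [0, 0, 0]},
    {"gripper": 255, "offset": [-0.035, 0, 0], "angular": [0, 0, 0]},
  ],
)

```text
t: 6.55
eef_pos: [0.4548, 0.1487, 0.0855]
tool_rot: [-0.0, 0.994, -0.113, 0.0]
contact_force: [0.5, 0.4, -0.0]
gripper_width: 0.266
grasp_force: 69.0
```

```bash
python3 -c "
from geo import *
plan(jw(-.202,-.0245)+[.085],J[2])"
```

```text
t 6.55 pos [0.4548 0.1487 0.0855] F [ 0.5  0.4 -0. ] w 0.266 offset [-0.0268, 0.0014, 0.0005] angular [-0.0002, -0.0002, 0.0003]
```

Call:
drive_tool(
  deltas=[
    {"gripper": 255, "offset": [-0.007, 0, 0], "angular": [0, 0, 0]},
    {"gripper": 255, "offset": [-0.014, 0, 0], "angular": [0, 0, 0]},
    {"gripper": 255, "offset": [-0.021, 0, 0], "angular": [0, 0, 0]},
    {"gripper": 255, "offset": [-0.026, 0, 0], "angular": [0, 0, 0]},
    {"gripper": 255, "offset": [-0.028, 0, 0], "angular": [0, 0, 0]},
  ],
)

```text
t: 7.05
eef_pos: [0.4274, 0.155, 0.0855]
tool_rot: [0.0, 0.994, -0.113, -0.0]
contact_force: [0.5, -0.4, -1.0]
gripper_width: 0.265
grasp_force: 69.0
```

```bash
python3 -c "
from geo import *
import cv2
plan(jw(-.202,-.0245)+[.085],J[2])
w=optics.read_camera('wrist');s=optics.read_camera('scene')
cv2.imwrite('pics/w4.png',np.hstack([cv2.resize(w[0:300],(400,234)),cv2.resize(s[180:297,260:460],(400,234),interpolation=2)]))
"
```

```text
t 7.05 pos [0.4274 0.155  0.0855] F [ 0.5 -0.4 -1. ] w 0.265 offset [0.0014, 0.0013, 0.0005] angular [0.0003, 0.0005, 0.0008]
```

View pics/w4.png

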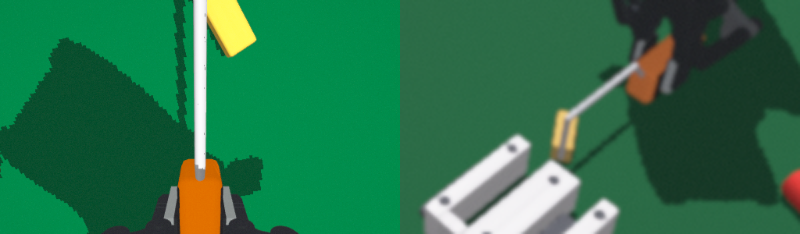

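```bash
cat >> geo.py <<'E'
def tj(p):
  d=np.array(p[:2])-J[:2];c,s=np.cos(J[2]),np.sin(J[2]);return float((c*d[0]+s*d[1]).round(4)),float((-s*d[0]+c*d[1]).round(4))
E
python3 -c "
from geo import *
import cv2
S=optics.camera_model('scene');m=optics.camera_model('wrist');D=optics.camera_model('side')
for n,c in (('scene',S),('side',D),('wrist',m)):
  im=optics.read_camera(n);h=cv2.cvtColor(im,cv2.COLOR_BGR2HSV)
  k=cv2.inRange(h,(20,90,90),(32,255,255))
  N,l,st,ce=cv2.connectedComponentsWithStats(k)
  for i in range(1,N):
    if st[i,4]>15:
      p=ray(c,*ce[i],.014);print(n,st[i],ce[i].round(1),p.round(3),tj(p))
  if n=='wrist':
    for u,v in ((233,55),(257,40)): print(tj(ray(m,u*1.28,v*1.28,.018)))
"
```

```text
scene [141  64  27  18 411] [154.2  72.1] [ 0.227 -0.654  0.014] (-0.2162, -0.8567)
scene [154 101  24  16 165] [165.8 108.6] [ 0.368 -0.458  0.014] (-0.1232, -0.6342)
scene [336 235   7  24  77] [338.3 245.4] [0.534 0.114 0.014] (-0.0903, -0.0391)
scene [342 239   7  22  73] [345.2 249.5] [0.536 0.127 0.014] (-0.0917, -0.0259)
side [225 148  20  15 191] [234.4 155.1] [0.527 0.109 0.014] (-0.0958, -0.0456)
wrist [ 265    0   62   75 3126] [292.7  34.4] [0.523 0.117 0.014] (-0.1021, -0.0383)
(-0.1157, -0.0406)
(-0.1085, -0.0524)
```

The key is clear of the slot, with its centre at about jig (-93, -36) mm. I'm lifting the hook straight up.

Call:
drive_tool(
  deltas=[
    {"gripper": 255, "offset": [0.001, 0, -0.015], "angular": [0, 0, 0]},
    {"gripper": 255, "offset": [0.001, 0, -0.04], "angular": [0, 0, 0]},
    {"gripper": 255, "offset": [0.001, 0, -0.07], "angular": [0, 0, 0]},
    {"gripper": 255, "offset": [0.001, 0, -0.09], "angular": [0, 0, 0]},
    {"gripper": 255, "offset": [0.001, 0, -0.09], "angular": [0, 0, 0]},
  ],
)

```text
t: 7.8
eef_pos: [0.4305, 0.1551, 0.1778]
tool_rot: [-0.001, 0.994, -0.114, 0.002]
contact_force: [0.7, 0.7, -1.2]
gripper_width: 0.269
grasp_force: 68.9
```

```bash
python3 -c "
from geo import *
plan([.515,-.25,.175],-.35)"
```

```text
t 7.8 pos [0.4305 0.1551 0.1778] F [ 0.7  0.7 -1.2] w 0.269 offset [0.1738, 0.3755, 0.0024] angular [-0.0042, -0.0049, 0.1553]
```

Call:
drive_tool(
  deltas=[
    {"gripper": 255, "offset": [0.02, 0.043, 0], "angular": [0, 0, 0.03]},
    {"gripper": 255, "offset": [0.04, 0.086, 0], "angular": [0, 0, 0.06]},
    {"gripper": 255, "offset": [0.06, 0.13, 0], "angular": [0, 0, 0.09]},
    {"gripper": 255, "offset": [0.08, 0.173, 0], "angular": [0, 0, 0.12]},
    {"gripper": 255, "offset": [0.1, 0.216, 0], "angular": [0, 0, 0.155]},
  ],
)

```text
t: 8.3
eef_pos: [0.4773, -0.0804, 0.1744]
tool_rot: [0.0, 0.985, -0.174, -0.001]
contact_force: [1.6, 0.5, -1.3]
gripper_width: 0.267
grasp_force: 69.0
```

```bash
python3 -c "
from geo import *
plan([.515,-.25,.175],-.35)"
```

```text
t 8.3 pos [ 0.4773 -0.0804  0.1744] F [ 1.6  0.5 -1.3] w 0.267 offset [0.0936, 0.1464, -0.0006] angular [0.0008, 0.0017, -0.0001]
```

Call:
drive_tool(
  deltas=[
    {"gripper": 255, "offset": [0.025, 0.04, 0], "angular": [0, 0, 0]},
    {"gripper": 255, "offset": [0.05, 0.08, 0], "angular": [0, 0, 0]},
    {"gripper": 255, "offset": [0.075, 0.12, 0], "angular": [0, 0, 0]},
    {"gripper": 255, "offset": [0.093, 0.146, 0.02], "angular": [0, 0, 0]},
    {"gripper": 255, "offset": [0.093, 0.146, 0.05], "angular": [0, 0, 0]},
  ],
)

```text
t: 8.8
eef_pos: [0.516, -0.2542, 0.1253]
tool_rot: [0.002, 0.984, -0.177, 0.002]
contact_force: [-0.4, 0.8, -1.5]
gripper_width: 0.267
grasp_force: 69.1
```

Call:
drive_tool(
  deltas=[
    {"gripper": 255, "offset": [0, 0, 0.015], "angular": [0, 0, 0]},
    {"gripper": 255, "offset": [0, 0, 0.03], "angular": [0, 0, 0]},
    {"gripper": 255, "offset": [0, 0, 0.03], "angular": [0, 0, 0]},
  ],
)

```text
t: 9.1
eef_pos: [0.514, -0.2457, 0.0932]
tool_rot: [-0.001, 0.985, -0.173, -0.002]
contact_force: [-1.5, 0.9, -0.8]
gripper_width: 0.265
grasp_force: 69.1
```

```bash
python3 -c "
from geo import *
plan([.515,-.25,.081],-.35)"
```

```text
t 9.1 pos [ 0.514  -0.2457  0.0932] F [-1.5  0.9 -0.8] w 0.265 offset [0.0025, 0.0037, 0.0122] angular [-0.0006, 0.0058, 0.0035]
```

Call:
drive_tool(
  deltas=[
    {"gripper": 255, "offset": [0, 0, 0.004], "angular": [0, 0, 0]},
    {"gripper": 255, "offset": [0, 0, 0.008], "angular": [0, 0, 0]},
    {"gripper": 255, "offset": [0, 0, 0.011], "angular": [0, 0, 0]},
    {"gripper": 255, "offset": [0, 0, 0.012], "angular": [0, 0, 0]},
    {"gripper": 255, "offset": [0, 0, 0.012], "angular": [0, 0, 0]},
  ],
)

```text
t: 9.6
eef_pos: [0.5153, -0.2473, 0.0837]
tool_rot: [0.0, 0.985, -0.174, 0.0]
contact_force: [-0.3, -0.7, -1.6]
gripper_width: 0.266
grasp_force: 69.1
```

Call:
drive_tool(
  deltas=[
    {"gripper": 255, "offset": [0, 0, 0.001], "angular": [0, 0, 0]},
    {"gripper": 255, "offset": [0, 0, 0.002], "angular": [0, 0, 0]},
    {"gripper": 255, "offset": [0, 0, 0.0025], "angular": [0, 0, 0]},
    {"gripper": 255, "offset": [0, 0, 0.0025], "angular": [0, 0, 0]},
  ],
)

```text
t: 10.0
eef_pos: [0.5152, -0.2474, 0.081]
tool_rot: [-0.0, 0.985, -0.174, 0.0]
contact_force: [0.2, -0.1, -1.7]
gripper_width: 0.273
grasp_force: 69.3
```

Call:
drive_tool(
  deltas=[
    {"gripper": 255, "offset": [0, 0, 0.001], "angular": [0, 0, 0]},
    {"gripper": 255, "offset": [0, 0, 0.001], "angular": [0, 0, 0]},
    {"gripper": 255, "offset": [0, 0, 0.001], "angular": [0, 0, 0]},
  ],
)

```text
t: 10.3
eef_pos: [0.5153, -0.2474, 0.0809]
tool_rot: [-0.0, 0.985, -0.174, 0.0]
contact_force: [-3.8, 1.3, 8.9]
gripper_width: 0.269
grasp_force: 70.6
```

Call:
drive_tool(
  deltas=[
    {"gripper": 255, "offset": [0, 0, 0.001], "angular": [0, 0, 0]},
    {"gripper": 255, "offset": [0, 0, 0.001], "angular": [0, 0, 0]},
    {"gripper": 255, "offset": [0, 0, 0.001], "angular": [0, 0, 0]},
  ],
)

```text
t: 10.6
eef_pos: [0.5152, -0.2474, 0.0809]
tool_rot: [-0.0, 0.985, -0.174, 0.0]
contact_force: [-7.2, 3.0, 19.5]
gripper_width: 0.268
grasp_force: 72.0
```

Call:
drive_tool(
  deltas=[
    {"gripper": 255, "offset": [0, 0, -0.001], "angular": [0, 0, 0]},
    {"gripper": 255, "offset": [0, 0, -0.0015], "angular": [0, 0, 0]},
    {"gripper": 0, "offset": [0, 0, -0.0015], "angular": [0, 0, 0]},
    {"gripper": 0, "offset": [0, 0, -0.0015], "angular": [0, 0, 0]},
    {"gripper": 0, "offset": [0, 0, -0.0015], "angular": [0, 0, 0]},
  ],
)

```text
t: 11.1
eef_pos: [0.5153, -0.2474, 0.0803]
tool_rot: [-0.0, 0.985, -0.174, -0.0]
contact_force: [-1.2, 0.5, -0.1]
gripper_width: 0.767
grasp_force: 0.0
```

Call:
drive_tool(
  deltas=[
    {"gripper": 0, "offset": [0, 0, 0], "angular": [0, 0, 0]},
    {"gripper": 0, "offset": [0, 0, 0], "angular": [0, 0, 0]},
    {"gripper": 0, "offset": [0, 0, 0], "angular": [0, 0, 0]},
  ],
)

```text
t: 11.4
eef_pos: [0.5152, -0.2474, 0.0804]
tool_rot: [0.0, 0.985, -0.174, -0.0]
contact_force: [0.1, 0.7, 0.6]
gripper_width: 1.003
grasp_force: 0.0
```

Call:
drive_tool(
  deltas=[
    {"gripper": 0, "offset": [0, 0, -0.03], "angular": [0, 0, 0]},
    {"gripper": 0, "offset": [0, 0, -0.07], "angular": [0, 0, 0]},
    {"gripper": 0, "offset": [0, 0, -0.11], "angular": [0, 0, 0]},
    {"gripper": 0, "offset": [0, 0, -0.14], "angular": [0, 0, 0]},
    {"gripper": 0, "offset": [0, 0, -0.14], "angular": [0, 0, 0]},
  ],
)

```text
t: 11.9
eef_pos: [0.5174, -0.2484, 0.2252]
tool_rot: [0.001, 0.985, -0.174, 0.004]
contact_force: [1.0, -0.1, -0.3]
gripper_width: 1.0
grasp_force: 0.0
```

```bash
python3 -c "
from geo import *
import cv2
plan([.515,-.25,.22],-.35)
d=optics.read_camera('side');s=optics.read_camera('scene')
cv2.imwrite('pics/f.png',np.hstack([cv2.resize(d,(400,300)),cv2.resize(s,(400,300))]))
"
```

```text
t 11.9 pos [ 0.5174 -0.2484  0.2252] F [ 1.  -0.1 -0.3] w 1.0 offset [-0.0018, 0.0024, 0.0051] angular [0.0, -0.0108, 0.0008]
```

View pics/f.png

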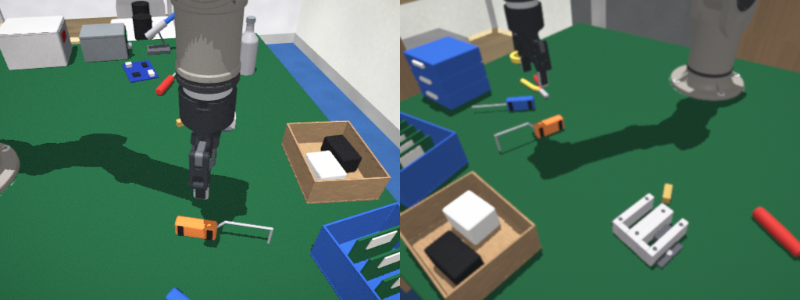

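The pick is standing on its handle at (550,125), the brass key lies flat in front of the jig at (668,192), and the gripper is clear. I'm handing in.

```bash
python3 -c "
from station import bot
print(bot.hand_in())"
```

```text
the job is handed in; nothing more can be done
None
```

The job is handed in; the judge returned no verdict, but the last pictures show the brass key out of the slot on the bench in front of the jig and the pick standing on its handle, and I saw no sign that the steel key had moved.

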